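# Set the tester's channel selector to the loaded nest and run the test

### The arm

A 6-joint arm with a two-finger parallel gripper is mounted at the origin on a cart in front of the work surface, level with it; the furniture and walls round the work are solid. World frame = base frame: x ahead of the robot, y to its left, z up, the work surface at z = 0. Lengths are in m, angles in rad, forces in N, time in s.
With the tool pointing down it reaches from about 0.275 to 0.825 m from the base axis. Payload 4.9 kg.
Tool frame: the origin (TCP) lies midway between the tips of the shut fingers; the grasp point (between the pads) lies 19 mm behind it (robot.grasp_offset is the distance from the TCP to the grasp point, in m); z points along the fingers, y is the line along which they close (so a half turn about z gives the same grasp; the last joint's range is limited). The gripper opens to 85 mm and grips with 20 to 120 N. Pads are 22 mm wide; open, the fingers measure 114 mm over their backs; the gripper's body (76 mm by 85 mm) begins 54 mm behind the grasp point. The pads swing forward as they close: fully open they stand 13 mm farther back than shut.
Start: joints at [1.062, 0.326, -0.193, 1.052, 0, 1.437], TCP at [0.201, 0.512, 0.199] pointing down, gripper open.
Joint ranges: [-2.65, 2.65], [-0.97, 1.79], [-1.3, 1.35], [-1.93, 2.1], [-1.47, 1.37], [-3.14, 3.14]. Speed limits (rad/s): [2.57, 2.57, 3.14, 3.14, 3.14, 3.14].

### API

Orientations are given as a rotation vector (axis times angle).
In Python, from bench import robot gives the robot as it stands. The module is installed in compiled form; this text tells all that it offers.
- The arm moves only by the tool send_rows, never from a script. Its argument "motion" is a list of rows, each an object with "dp": the shift along the tool's x, y, z in m, a list of three; "turn": the turn about the tool's z in degrees; "jaw": the closure, from -1 (fully open) to 1 (shut), so that 0 is half open. In form: [{"dp": [x, y, z], "turn": turn, "jaw": jaw}, ...]. A call has 1 to 20 rows; each row shifts and turns the commanded pose from where the row before left it, along the tool's axes as they then stand; what a row does not reach is not made up. A row lasts 1/8 s, in which the tool goes at most 62.5 mm and 10.7 degrees, less where a joint would pass 70% of its speed; a pose out of reach is approached as far as the arm can. A call with a gripper value outside its range is refused whole. The fingers move at their own pace and stop on an object; the grip force is fixed at half the most. Time passes only in rows, so rows that do not move let the fingers close. It gives the time, the measured TCP pose, the force, the opening and the grip force at its end, in the units of the state.
- robot.get_state(): the state, without advancing time (a new reading comes with each control period).
- robot.read_camera(name): name is "scene" or "top"; returns a dict with "pixels" (420x560x3 uint8, red, green, blue), "z_map" (420x560 float32, m along the optical axis (not along the pixel's ray), 0 where there is no reading), "fovy" (degrees; the focal length in pixels is half the picture's height over the tangent of half this angle, whatever the lens; pixels are square), "cx", "cy" (the principal point, pixels), "D" ([k1, k2, p1, p2, k3] as OpenCV has them; the pictures are not rectified), "R" (3x3) and "t" (3): a world point X has camera coordinates R X + t. Camera axes: x right, y down, z forward; pixel columns grow to the right and rows downward; lengths in m; the calibration is good to about 2 mm. A picture is of the moment at which its call begins.
- robot.finish_job(): hands the job in; it is judged then, once.
Trained networks look in a picture, given as the dict that the camera call returned (one of the last four; its "shot" number tells which), for a name from the list of things; names that differ only in an ending like _2 or _b are one class to them, and where a whole thing is asked for, a point or a joint stands for the part that bears it (a point fixed in the world has none). Each returns a list of dicts, best first, with "conf" (0 to 1); they miss things now and then, are a little off and sometimes report something else, mostly with a low value. They report only what shows in the picture. A call takes as long as a camera call.
- robot.look_for(label, picture): "box" ([left, top, right, bottom] as shares, 0 to 1, of the picture: columns of its width, rows of its height, round what is visible of it).
- robot.outline_of(label, picture): "pixels" (420x560 bool, what is visible of it) and "box" ([left, top, right, bottom] as shares, 0 to 1, of the picture: columns of its width, rows of its height, round what is visible of it).
The state is a dict: "t": time; "q": joint angles; "dq": joint speeds; "effort": joint torques, N m; "eef_pos": TCP position; "eef_rot": TCP orientation; "contact_force": force on the tool from outside, world axes, zero at the start; "moment": the same for the moment, N m; "opening": finger opening in m; "grasp_force": force on a finger pad.
Only numpy, scipy, OpenCV 4.12 (cv2) and the standard library are available. Lean on these libraries where they do the work, as an engineer would, in place of code of your own. Each camera call takes 0.05 s, during which the arm holds its last target. There are 200 camera calls.

### The job

One display board is loaded in the five-nest tester. Push the selector's lever round with a fingertip, one click per nest counted clockwise from its rest position, until it clicks into the position of the nest that holds the board; only then push the test button fully down with a fingertip, hold it there for about two seconds and let it up again. Only push and press: do not pinch the lever, do not take the board out or shift it, and leave the things lying around alone.

Things in the scene. Friction and masses are not known exactly. Their poses are not given: they have to be found in the camera images.
- tester: the tester, a flat grey steel box standing fast on the bench, 200 mm deep (its x) by 250 mm wide (its y), its aluminium top panel 42 mm above the bench. Origin: centre of its underside; x points to its rear (away from the robot at yaw 0), y to its left, z up. The selector's axis is at x -50, y 0 mm; the test button right of it at x -50, y -85 mm; the white nest plate behind, its front edge at x +10 mm
- board: the loaded display board, green with a black screen, 38 x 72 x 6 mm, lying loose in one of the five nests, long side along the tester's x; origin at the centre of its underside, 45 mm above the bench; its top stands 1 mm above the nest plate. The other four nests are empty. Any nest can be the loaded one
- selector (a joint): angle of the selector (rad), 0 at rest (start; nose to the tester's +y, a small ring marks it), growing clockwise seen from above; stops at both ends. Click positions every 30 degrees: nest k is at k x 0.524, so nest 3 at 1.571 (nose to the tester's +x) and 5 at 2.618. About 0.09 N m (3 N at 32 mm) takes it over the ridge halfway between two clicks; then it snaps on to the next and stays
- selector_axis (a point): on the selector's upright axis, level with the lever's top, 73 mm above the bench. Black lever on a round hub (33 mm across its foot): a bar 15 mm wide over its ribbed cheeks, its nose reaching 45 mm from the axis, its tail 13 mm the other way. The lever stands from 50 to 73 mm above the bench, over a flat square of 56 mm whose top is at 46 mm
- selector_nose (a point): tip of the lever's nose, on its top edge, 45 mm from the axis, 73 mm above the bench; with the axis it gives the lever's direction
- test_button (a joint): travel of the test button (m), 0 up, 0.006 fully down; a spring pushes it up: 1.5 N at first, 5 N fully down
- test_button_top (a point): centre of the top face of the test button, a black button of 30 mm diameter in a grey collar of 46 mm diameter; the top face is 64 mm above the bench when up and 58 mm when fully down, the collar's top at 54 mm
- marker: a black marker pen, 136 mm long, 13 mm thick, lying on the bench in front of the tester; not to be moved
- tweezers: a pair of steel tweezers, 122 mm long, 8 mm high, lying on the bench; not to be moved
- cutters: flush cutters with orange grips, 121 mm long, 10 mm high, lying on the bench behind the tester; not to be moved
- dish: a round steel dish of screws, 66 mm across, 18 mm high, on the bench; not to be moved
- spare_board: a second display board lying on the bench to the right, 49 x 94 x 6 mm; not to be moved
- screwdriver_black: a screwdriver with a yellow handle, 190 mm long, 24 mm thick, lying near the bench's front edge; not to be moved
- brush: a black brush with yellow bristles, 145 mm long, 25 mm high, lying behind to the right; not to be moved
- nest_1 (a point): floor centre of nest 1, the leftmost of the five pockets in a row in the white nest plate on the rear half of the panel (plate top 50 mm above the bench, pockets 5 mm deep). Nests are counted 1 to 5 from left to right, centres 46 mm apart along the tester's -y; a thin black line leads to each from its selector position
- nest_5 (a point): floor centre of nest 5, the rightmost pocket, 184 mm from nest 1

How it is judged:
By the outcome, as a careful person would: the job done as asked, in the order asked, and still so for the second after the job is handed in, with the robot touching nothing.
It also fails if it takes over 72 s, if anything falls off the work surface, if the arm or the gripper's body presses on something with over 40 N, if the wrist force passes 120 N, or if a joint passes its speed limit or range.

## Working session

There is one attempt and no reset: what is moved stays moved. The work goes in short steps, Python scripts to look and compute and a tool call to move; the robot and the scene stay as the last step left them, time stands still between calls to the robot, and variables do not carry over. Pictures are saved under pics/ and viewed, at most 10 in all, crops included, and the job is handed in when it is done.

Besides the shell and the picture viewer there is one more tool, called after ">>>" in YAML: its name, and indented under it one key for each argument. send_rows: Moves the arm, as the interface text tells. Its arguments: {"type":"object","properties":{"motion":{"type":"array","items":{"type":"object","properties":{"dp":{"type":"array","items":{"type":"number"}},"turn":{"type":"number"},"jaw":{"type":"number"}}}}},"required":["motion"]}

```bash
mkdir -p pics
cat > h.py <<'E'
import numpy as np, cv2
from bench import robot
def K(p):
    f=210/np.tan(np.radians(p["fovy"])/2); return np.array([[f,0,p["cx"]],[0,f,p["cy"]],[0,0,1.]])
def ray(p,uv):
    n=cv2.undistortPoints(np.array([[uv]],float),K(p),np.array(p["D"],float))[0,0]
    R=np.array(p["R"]);t=np.array(p["t"]); return -R.T@t, R.T@np.array([n[0],n[1],1.])
def at_z(p,uv,z):
    c,d=ray(p,uv); return c+d*(z-c[2])/d[2]
def at_depth(p,uv):
    c,d=ray(p,uv); return c+d*p["z_map"][int(round(uv[1])),int(round(uv[0]))]
def proj(p,X):
    R=np.array(p["R"]);return cv2.projectPoints(np.array(X,float).reshape(-1,3),cv2.Rodrigues(R)[0],np.array(p["t"],float),K(p),np.array(p["D"],float))[0][:,0]
def save(p,n): cv2.imwrite(n,p["pixels"][:,:,::-1])
E
python3 - <<'E'
from h import *
s=robot.get_state(); print(s)
for n in("top","scene"):
    p=robot.read_camera(n); save(p,f"pics/{n}0.png"); print(n,at_z(p,(280,210),0),-np.array(p["R"]).T@p["t"])
    for l,z in(("tester",.042),("board",.051),("selector_nose",.073),("selector_axis",.073),("test_button_top",.064),("nest_1",.045),("nest_5",.045)):
        for r in robot.look_for(l,p)[:2]:
            b=np.array(r["box"])*[560,420,560,420]; c=((b[0]+b[2])/2,(b[1]+b[3])/2)
            print(l,round(r["conf"],2),b.round(),at_z(p,c,z).round(3),at_depth(p,c).round(3))
E
```

```text
{'t': 0.0, 'q': array([ 1.06178226e+00,  3.26930562e-01, -1.93574639e-01,  1.05200184e+00,
       -5.80360445e-05,  1.43660224e+00]), 'dq': array([ 0.00077562,  0.0014203 , -0.00058047,  0.00061932, -0.00049628,
       -0.00085605]), 'effort': array([-6.30086215e-04, -4.43403125e+01,  2.62439901e+01,  1.55615393e-02,
       -3.90922360e-04, -3.43111353e-06]), 'eef_pos': array([0.20105094, 0.51125558, 0.19841264]), 'eef_rot': array([-5.85234642e-01, -3.08610544e+00,  2.57782413e-03]), 'contact_force': array([ 0.13399925,  0.95332853, -1.26617964]), 'moment': array([ 0.00732137,  0.0221831 , -0.04100414]), 'grasp_force': 0.0, 'opening': 0.0856006156324587}
top [0.56076004 0.04357437 0.        ] [0.37398634 0.01867979 1.07817257]
tester 0.96 [135. 160. 273. 270.] [0.546 0.194 0.042] [0.546 0.194 0.042]
board 0.6 [194. 169. 217. 207.] [0.598 0.19  0.051] [0.599 0.191 0.048]
selector_nose 0.76 [174. 231. 205. 244.] [0.497 0.215 0.073] [0.497 0.215 0.073]
selector_nose 0.29 [403. 178. 451. 213.] [ 0.572 -0.242  0.073] [ 0.585 -0.26   0.004]
selector_axis 0.68 [175. 230. 207. 249.] [0.493 0
[... 443 characters left out ...]
182. 229. 214. 252.] [0.587 0.197 0.051] [0.588 0.197 0.05 ]
selector_nose 0.93 [189. 252. 226. 276.] [0.487 0.233 0.073] [0.493 0.23  0.068]
selector_axis 0.56 [194. 255. 227. 275.] [0.481 0.229 0.073] [0.491 0.223 0.064]
selector_axis 0.27 [364. 205. 429. 233.] [ 0.375 -0.148  0.073] [ 0.426 -0.233  0.015]
test_button_top 0.47 [251. 241. 266. 258.] [0.476 0.13  0.064] [0.476 0.131 0.064]
nest_1 0.81 [129. 214. 293. 330.] [0.495 0.223 0.045] [0.493 0.223 0.046]
nest_1 0.25 [365. 209. 424. 231.] [ 0.401 -0.185  0.045] [ 0.428 -0.228  0.015]
nest_5 0.81 [129. 214. 293. 330.] [0.495 0.223 0.045] [0.493 0.223 0.046]
nest_5 0.25 [365. 209. 424. 231.] [ 0.401 -0.185  0.045] [ 0.428 -0.228  0.015]
```

Run:
```python
import cv2
a=cv2.imread("pics/top0.png")[140:290,110:310]; cv2.imwrite("pics/topc.png",cv2.resize(a,(800,600),interpolation=2))
```

```text
(no output)
```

View pics/topc.png

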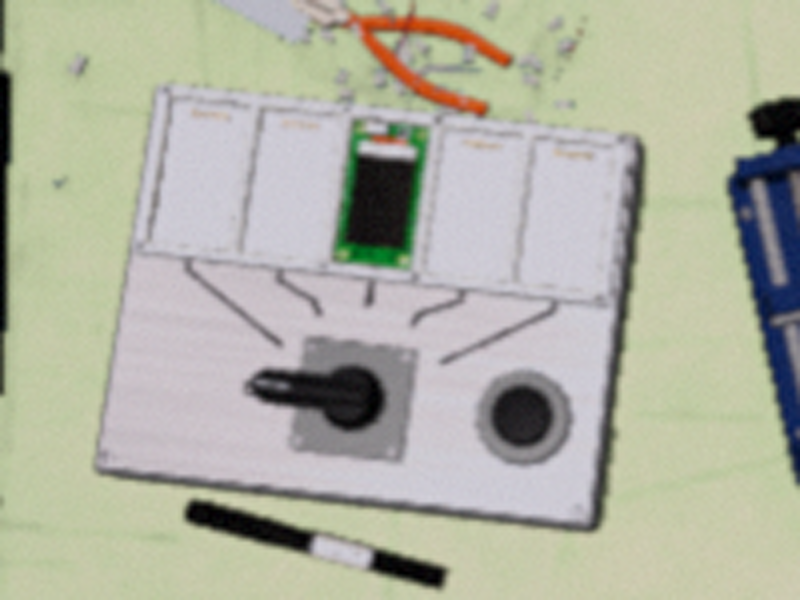

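View pics/scene0.png

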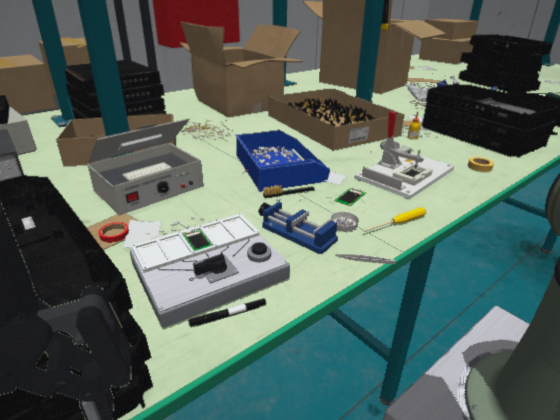

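The board lies in nest 3, the middle one: its green centre is at crop (380,190). The lever is at rest, with its axis at about crop (355,397) and its nose at (250,385) pointing left. The button is at (523,415), and the marker lies in front of the tester.

Run:
```python
from h import *
from scipy.spatial.transform import Rotation as Ro
p=robot.read_camera("top")
P=lambda u,v,z:at_z(p,(110+u/4-.4,140+v/4-.4),z)
c={k:P(*a) for k,a in dict(FL=(98,468,.042),FR=(597,525,.042),RLp=(165,92,.05),RRp=(636,142,.05),axis=(356,396,.073),nose=(248,385,.073),button=(523,415,.064),board=(382,194,.051)).items()}
for k in c: print(k,c[k].round(4))
# depth-based segmentation of lever / button
h=np.zeros((420,560,3))
pts=[(u,v) for v in range(220,262) for u in range(165,255)]
X=np.array([at_depth(p,q) for q in pts])
for n,lo,hi in(("lever",.066,.08),("btn",.0575,.068)):
    m=(X[:,2]>lo)&(X[:,2]<hi); Y=X[m]
    if n=="btn": Y=Y[Y[:,1]<.15]
    print(n,len(Y),Y.mean(0).round(4),Y.min(0).round(4),Y.max(0).round(4))
    if n=="btn":
        dark=[i for i,q in enumerate(pts) if p["pixels"][q[1],q[0]].sum()<150 and q[0]>222]
        print("dark",X[dark].mean(0).round(4),len(dark))
yl=c["FL"]-c["FR"]; print("len",np.linalg.norm(yl[:2]),"yaw",np.degrees(np.arctan2(-yl[0],yl[1])))
yl=c["axis"]-c["button"]; print("ax-btn",np.linalg.norm(yl[:2]),"yaw",np.degrees(np.arctan2(-yl[0],yl[1])))
s=robot.get_state(); print(Ro.from_rotvec(s["eef_rot"]).as_matrix().round(3))
```

```text
FL [0.4651 0.3299 0.042 ]
FR [0.434  0.0851 0.042 ]
RLp [0.6525 0.3002 0.05  ]
RRp [0.6229 0.0643 0.05  ]
axis [0.4951 0.1979 0.073 ]
nose [0.5011 0.2497 0.073 ]
button [0.4858 0.119  0.064 ]
board [0.5982 0.1903 0.051 ]
lever 233 [0.4988 0.2162 0.0708] [0.4824 0.1136 0.066 ] [0.5094 0.248  0.0772]
btn 188 [0.4863 0.119  0.0625] [0.473  0.1029 0.0575] [0.5028 0.1335 0.067 ]
dark [0.4856 0.1198 0.0627] 157
len 0.2467276118496821 yaw -7.25712328650726
ax-btn 0.07944015528700878 yaw -6.704005169534099
[[-0.931  0.366  0.   ]
 [ 0.366  0.931  0.   ]
 [-0.     0.    -1.   ]]
```

>>> send_rows:
  motion:
    - {"dp": [-0.02,-0.009,0],"turn": 0,"jaw": 1}
    - {"dp": [-0.03,-0.0136,0],"turn": 0,"jaw": 1}
    - {"dp": [-0.035,-0.016,0],"turn": 0,"jaw": 1}
    - {"dp": [-0.035,-0.016,0],"turn": 0,"jaw": 1}
    - {"dp": [-0.035,-0.016,0],"turn": 0,"jaw": 1}
    - {"dp": [-0.035,-0.016,0],"turn": 0,"jaw": 1}
    - {"dp": [-0.035,-0.016,0],"turn": 0,"jaw": 1}
    - {"dp": [-0.035,-0.016,0],"turn": 0,"jaw": 1}
    - {"dp": [-0.035,-0.016,0],"turn": 0,"jaw": 1}
    - {"dp": [-0.03,-0.0136,0],"turn": 0,"jaw": 1}
    - {"dp": [-0.021,-0.01,0],"turn": 0,"jaw": 1}
    - {"dp": [0,0,0],"turn": -5,"jaw": 1}
    - {"dp": [0,0,0],"turn": -5,"jaw": 1}
    - {"dp": [0,0,0],"turn": -4.3,"jaw": 1}
    - {"dp": [0,0,0.04],"turn": 0,"jaw": 1}
    - {"dp": [0,0,0.03],"turn": 0,"jaw": 1}
    - {"dp": [0,0,0],"turn": 0,"jaw": 1}
    - {"dp": [0,0,0],"turn": 0,"jaw": 1}

```text
t: 3.1
eef_pos: [0.4661, 0.2382, 0.1302]
eef_rot: [0.196, 3.134, 0.001]
contact_force: [0.4, 0.9, 0.7]
opening: 0.0001
grasp_force: 0.0
```

Run:
```python
from h import *
from scipy.spatial.transform import Rotation as Ro
s=robot.get_state();print(s["t"],s["eef_pos"],s["q"],s["opening"],s["contact_force"]);print(Ro.from_rotvec(s["eef_rot"]).as_matrix().round(3))
p=robot.read_camera("scene");q=robot.read_camera("top")
a=cv2.resize(p["pixels"][195:345,120:300],(480,400));b=cv2.resize(q["pixels"][140:290,110:290],(480,400))
cv2.imwrite("pics/a1.png",cv2.resize(np.hstack([a,b])[:,:,::-1],(800,334)))
```

```text
3.1 [0.46607166 0.23821024 0.13024801] [ 3.31401003e-01  3.34844992e-01 -3.68556214e-01  8.66213426e-01
  1.11838104e-05  4.56562542e-01] 8.638288508935954e-05 [0.43456852 0.85859768 0.67147493]
[[-0.992  0.125  0.001]
 [ 0.125  0.992  0.   ]
 [-0.001  0.001 -1.   ]]
```

View pics/a1.png

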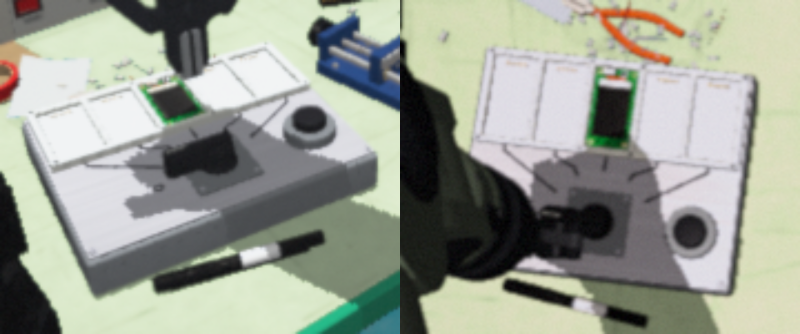

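The hand is above the panel in front of the lever's nose, with the fingers shut. Next I go down, move up to the lever and push the first click.

>>> send_rows:
  motion:
    - {"dp": [0,0,0.025],"turn": 0,"jaw": 1}
    - {"dp": [0,0,0.03],"turn": 0,"jaw": 1}
    - {"dp": [0,0,0.018],"turn": 0,"jaw": 1}
    - {"dp": [0,0,0],"turn": 0,"jaw": 1}
    - {"dp": [-0.007,0,0],"turn": 0,"jaw": 1}
    - {"dp": [-0.006,0,0],"turn": 0,"jaw": 1}
    - {"dp": [-0.004,0,0],"turn": 0,"jaw": 1}
    - {"dp": [0,0,0],"turn": 0,"jaw": 1}

```text
t: 4.2
eef_pos: [0.4829, 0.2358, 0.0565]
eef_rot: [0.197, 3.135, 0.0]
contact_force: [-0.6, -0.8, 0.0]
opening: 0.0003
grasp_force: 0.0
```

>>> send_rows:
  motion:
    - {"dp": [-0.0029,0.0014,0],"turn": 5,"jaw": 1}
    - {"dp": [-0.0029,0.0014,0],"turn": 5,"jaw": 1}
    - {"dp": [-0.0029,0.0014,0],"turn": 5,"jaw": 1}
    - {"dp": [0,0,0],"turn": 0,"jaw": 1}

```text
t: 4.7
eef_pos: [0.4917, 0.2381, 0.0562]
eef_rot: [-0.603, -3.083, -0.0]
contact_force: [-0.3, -0.2, 0.5]
opening: 0.0
grasp_force: 0.0
```

>>> send_rows:
  motion:
    - {"dp": [-0.0029,0.0014,0],"turn": 5,"jaw": 1}
    - {"dp": [-0.0029,0.0014,0],"turn": 5,"jaw": 1}
    - {"dp": [0,0,0],"turn": 0,"jaw": 1}

```text
t: 5.08
eef_pos: [0.498, 0.2382, 0.0562]
eef_rot: [-0.867, -3.019, 0.0]
contact_force: [-0.7, -0.5, -0.6]
opening: 0.0001
grasp_force: 0.0
```

Run:
```python
from h import *
s=robot.get_state();print(s["t"],s["eef_pos"],s["contact_force"])
p=robot.read_camera("scene");q=robot.read_camera("top")
a=cv2.resize(p["pixels"][195:345,120:300],(480,400));b=cv2.resize(q["pixels"][140:290,110:290],(480,400))
cv2.imwrite("pics/a2.png",cv2.resize(np.hstack([a,b])[:,:,::-1],(800,334)))
```

```text
5.075 [0.49799165 0.23820381 0.05617945] [-0.66188826 -0.50917105 -0.62380544]
```

View pics/a2.png

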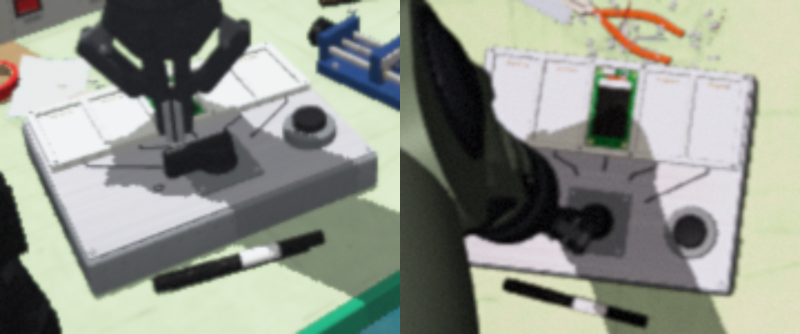

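Run:
```python
from h import *
s=robot.get_state()
out=[]
for n in("scene","top"):
    p=robot.read_camera(n); im=p["pixels"].copy()
    a=[.4965,.2025,.073]
    pts=proj(p,[s["eef_pos"],a,[a[0]+.045*.125,a[1]+.045*.992,.073],s["eef_pos"]+[0,0,.05]])
    print(n,pts.round(1))
    u,v=pts[1].astype(int); c=im[v-38:v+38,u-50:u+50]; c=cv2.resize(c,(400,304),interpolation=cv2.INTER_CUBIC)
    for q,col in zip(pts,[(255,0,0),(0,255,0),(0,0,255),(255,255,0)]): cv2.circle(c,tuple(((q-[u-50,v-38])*4+2).astype(int).tolist()),4,col,-1)
    out.append(c)
    Z=p["z_map"]; print([at_depth(p,(x,int(pts[0][1]))).round(3).tolist() for x in range(int(pts[0][0])-8,int(pts[0][0])+12,4)])
c=np.hstack(out); c=np.clip(c.astype(float)*1.8,0,255).astype(np.uint8)
cv2.imwrite("pics/a3.png",c[:,:,::-1])
```

```text
scene [[202.  269.8]
 [219.2 254.8]
 [195.3 262.9]
 [199.3 246.6]]
[[-0.003, 0.474, 0.495], [0.496, 0.246, 0.063], [0.495, 0.239, 0.06], [0.494, 0.232, 0.057], [0.491, 0.226, 0.056]]
top [[179.5 238.6]
 [196.2 237.9]
 [173.  235.3]
 [173.7 235.4]]
[[0.474, 0.208, 0.257], [0.477, 0.207, 0.234], [0.48, 0.205, 0.214], [0.481, 0.2, 0.205], [0.486, 0.202, 0.161]]
```

View pics/a3.png

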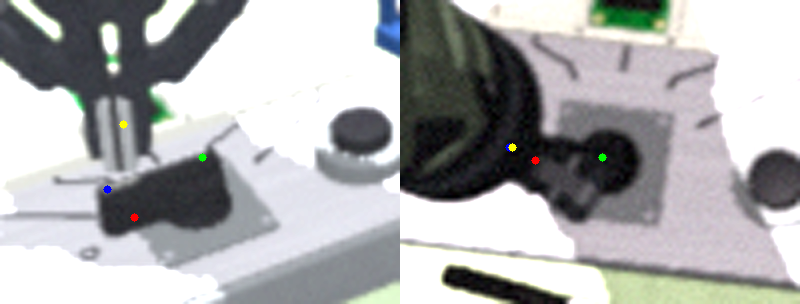

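Run:
```python
from h import *
p=robot.read_camera("scene"); u0,v0=219-50,254-38
for n,q in dict(f1=(115,120),f2=(115,150),f3=(105,165),f4=(130,165),lev=(110,195),lev2=(110,220),lev3=(150,190),lev4=(180,200),hub=(215,200),top=(200,155),armL=(20,90),armR=(200,80)).items():
    print(n,at_depth(p,(u0+q[0]/4,v0+q[1]/4)).round(3))
# front-view: all points with z .05-.10 near
X=np.array([at_depth(p,(u,v)) for v in range(225,285) for u in range(180,235)])
m=(X[:,2]>.06)&(X[:,2]<.07); print(X[m].round(3)[::6].tolist())
```

```text
f1 [0.488 0.246 0.116]
f2 [0.491 0.246 0.099]
f3 [0.492 0.25  0.093]
f4 [0.487 0.242 0.092]
lev [0.497 0.247 0.072]
lev2 [0.497 0.249 0.059]
lev3 [0.491 0.231 0.071]
lev4 [0.489 0.219 0.061]
hub [0.484 0.204 0.056]
top [0.498 0.202 0.072]
armL [0.635 0.227 0.044]
armR [0.585 0.151 0.045]
[[0.51, 0.206, 0.066], [0.493, 0.203, 0.069], [0.493, 0.203, 0.066], [0.494, 0.217, 0.07], [0.492, 0.206, 0.066], [0.495, 0.221, 0.069], [0.49, 0.211, 0.067], [0.486, 0.202, 0.065], [0.492, 0.216, 0.066], [0.485, 0.208, 0.067], [0.496, 0.234, 0.07], [0.491, 0.219, 0.066], [0.486, 0.21, 0.065], [0.494, 0.235, 0.07], [0.492, 0.225, 0.066], [0.487, 0.216, 0.065], [0.485, 0.205, 0.061], [0.495, 0.237, 0.068], [0.493, 0.226, 0.064], [0.488, 0.217, 0.063], [0.5, 0.251, 0.07], [0.493, 0.24, 0.069], [0.491, 0.229, 0.064], [0.486, 0.216, 0.061], [0.496, 0.25, 0.069], [0.493, 0.24, 0.066], [0.504, 0.252, 0.063], [0.493, 0.246, 0.067], [0.492, 0.233, 0.061], [0.496, 0.246, 0.063], [0.493, 0.237, 0.06], [0.493, 0.242, 0.06]]
```

Run:
```python
from h import *
p=robot.read_camera("scene")
for X in([.466,.238,.13],[.466,.238,.10],[.466,.238,.16],[.498,.238,.056],[.498,.238,.085]):
    q=proj(p,X)[0]; print(X,q.round(1),"a1",((q-[120,195])*[400/180,334/150]).round(0), "a3",((q-[169,216])*4).round())
a=cv2.imread("pics/a1.png")
b=cv2.imread("pics/a2.png")
c=np.hstack([cv2.resize(x[0:210,60:260],(400,420),interpolation=2) for x in(a,b)])
cv2.imwrite("pics/a4.png",np.clip(c*2.2,0,255).astype(np.uint8))
```

```text
[0.466, 0.238, 0.13] [207.7 243.5] a1 [195. 108.] a3 [155. 110.]
[0.466, 0.238, 0.1] [209.3 258.5] a1 [198. 141.] a3 [161. 170.]
[0.466, 0.238, 0.16] [206.1 227.9] a1 [191.  73.] a3 [149.  47.]
[0.498, 0.238, 0.056] [202.  269.7] a1 [182. 166.] a3 [132. 215.]
[0.498, 0.238, 0.085] [200.5 256.5] a1 [179. 137.] a3 [126. 162.]
```

View pics/a4.png

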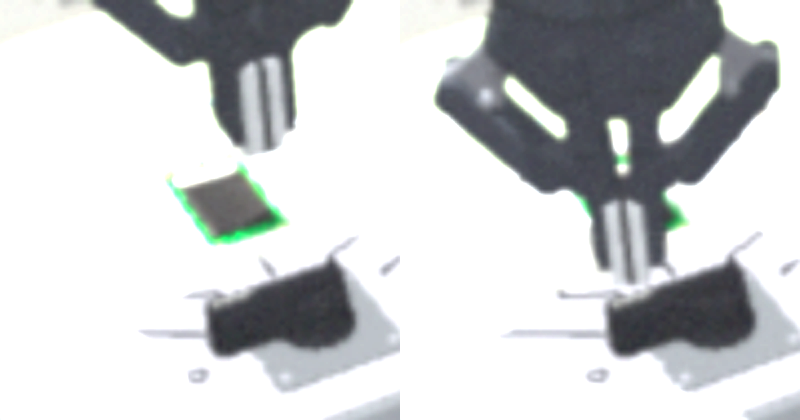

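>>> send_rows:
  motion:
    - {"dp": [0.0027,-0.0017,0],"turn": -5,"jaw": 1}
    - {"dp": [0.0027,-0.0017,0],"turn": -5,"jaw": 1}
    - {"dp": [0.0027,-0.0017,0],"turn": -5,"jaw": 1}
    - {"dp": [0.0027,-0.0017,0],"turn": -5,"jaw": 1}
    - {"dp": [0.0027,-0.0017,0],"turn": -5,"jaw": 1}
    - {"dp": [0.01,0,0],"turn": 0,"jaw": 1}
    - {"dp": [0.007,0,0],"turn": 0,"jaw": 1}
    - {"dp": [0,0,0],"turn": 0,"jaw": 1}

```text
t: 6.38
eef_pos: [0.4648, 0.2377, 0.0562]
eef_rot: [-0.196, -3.135, 0.0]
contact_force: [-0.7, -0.5, -0.3]
opening: 0.0002
grasp_force: 0.0
```

Run:
```python
from h import *
s=robot.get_state(); T=s["eef_pos"]; print(T,s["q"],s["opening"])
p=robot.read_camera("scene")
print("proj",proj(p,T).round(1),proj(p,T+[0,0,.03]).round(1))
X=np.array([[at_depth(p,(u,v)) for u in range(180,235)] for v in range(220,285)])
for v in range(235,280,2):
    r=X[v-220]; m=np.hypot(r[:,0]-T[0],r[:,1]-T[1])<.022
    if m.any(): print(v,m.sum(),r[m].mean(0).round(3),np.where(m)[0].min()+180)
cv2.imwrite("pics/a5.png",np.clip(cv2.resize(p["pixels"][210:290,160:260],(500,400),interpolation=2)*1.8,0,255).astype(np.uint8)[:,:,::-1])
```

```text
[0.46476295 0.23770849 0.05619702] [ 3.31299590e-01  4.19784280e-01 -4.59816245e-01  6.91674308e-01
  2.24276477e-05  4.56397907e-01] 0.00021348024009088326
proj [[211.9 279.3]] [[210.5 265.4]]
235 23 [0.455 0.239 0.153] 195
237 23 [0.456 0.239 0.148] 195
239 25 [0.459 0.24  0.144] 194
241 26 [0.457 0.241 0.141] 195
243 23 [0.456 0.243 0.139] 197
245 20 [0.454 0.244 0.136] 198
247 19 [0.456 0.245 0.132] 198
249 19 [0.456 0.245 0.128] 198
251 20 [0.458 0.244 0.123] 198
253 18 [0.458 0.244 0.118] 199
255 19 [0.458 0.244 0.114] 199
257 19 [0.459 0.244 0.11 ] 199
259 19 [0.459 0.244 0.106] 199
261 18 [0.458 0.244 0.102] 200
263 14 [0.456 0.245 0.1  ] 202
265 13 [0.456 0.245 0.096] 203
267 7 [0.457 0.245 0.092] 206
275 1 [0.482 0.224 0.047] 214
277 13 [0.48  0.227 0.046] 207
279 15 [0.476 0.23  0.045] 206
```

View pics/a5.png

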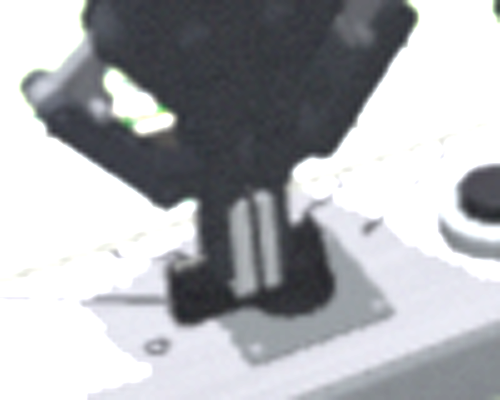

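The picture shows the shut fingers in front of the lever, with their tips at z about 0.090 against 0.056 in the state. The real tips are about 33 mm above the reported TCP, and the lever has not moved. I'll lower the hand by that amount and check again.

>>> send_rows:
  motion:
    - {"dp": [0,0,0.01],"turn": 0,"jaw": 1}
    - {"dp": [0,0,0.01],"turn": 0,"jaw": 1}
    - {"dp": [0,0,0.008],"turn": 0,"jaw": 1}
    - {"dp": [0,0,0],"turn": 0,"jaw": 1}

```text
t: 6.92
eef_pos: [0.4648, 0.2372, 0.0271]
eef_rot: [-0.197, -3.133, 0.001]
contact_force: [0.2, -0.3, 0.0]
opening: 0.0002
grasp_force: 0.0
```

```bash
cat > tip.py <<'E'
from h import *
s=robot.get_state(); T=s["eef_pos"]; print(s["t"],T,s["contact_force"].round(1))
p=robot.read_camera("scene")
X=np.array([[at_depth(p,(u,v)) for u in range(170,290)] for v in range(215,300)])
for v in range(255,295,2):
    r=X[v-215]; m=(np.hypot(r[:,0]-T[0],r[:,1]-T[1])<.022)
    if m.any(): print(v,m.sum(),r[m].mean(0).round(3),np.where(m)[0].min()+170)
E
python3 tip.py
```

```text
6.925 [0.46479438 0.23722627 0.0270707 ] [ 0.2 -0.3  0. ]
255 24 [0.458 0.239 0.112] 197
257 23 [0.456 0.243 0.111] 198
259 21 [0.455 0.244 0.108] 199
261 18 [0.455 0.244 0.104] 200
263 19 [0.456 0.244 0.1  ] 200
265 19 [0.458 0.244 0.095] 200
267 18 [0.458 0.243 0.09 ] 201
269 18 [0.458 0.243 0.086] 201
271 19 [0.458 0.243 0.081] 201
273 19 [0.458 0.243 0.077] 201
275 17 [0.458 0.244 0.074] 202
277 18 [0.461 0.238 0.064] 204
279 16 [0.46  0.239 0.06 ] 205
281 20 [0.469 0.232 0.047] 204
283 25 [0.471 0.233 0.042] 201
285 25 [0.466 0.236 0.042] 201
287 26 [0.462 0.239 0.042] 200
289 25 [0.459 0.24  0.04 ] 201
291 24 [0.455 0.242 0.039] 202
293 22 [0.453 0.241 0.036] 204
```

>>> send_rows:
  motion:
    - {"dp": [0,0,0.003],"turn": 0,"jaw": 1}
    - {"dp": [-0.007,0,0],"turn": 0,"jaw": 1}
    - {"dp": [-0.006,0,0],"turn": 0,"jaw": 1}
    - {"dp": [-0.004,0,0],"turn": 0,"jaw": 1}
    - {"dp": [0,0,0],"turn": 0,"jaw": 1}

```text
t: 7.6
eef_pos: [0.4827, 0.2355, 0.0252]
eef_rot: [-0.197, -3.135, -0.0]
contact_force: [-1.0, 0.3, 0.2]
opening: -0.0001
grasp_force: 0.2
```

>>> send_rows:
  motion:
    - {"dp": [-0.0029,0.0014,0],"turn": 5,"jaw": 1}
    - {"dp": [-0.0029,0.0014,0],"turn": 5,"jaw": 1}
    - {"dp": [0,0,0],"turn": 0,"jaw": 1}

```text
t: 7.98
eef_pos: [0.4878, 0.2374, 0.025]
eef_rot: [-0.467, -3.105, -0.0]
contact_force: [-2.6, 0.8, 0.4]
opening: -0.0001
grasp_force: 1.5
```

>>> send_rows:
  motion:
    - {"dp": [-0.0029,0.0014,0],"turn": 5,"jaw": 1}
    - {"dp": [-0.0029,0.0014,0],"turn": 5,"jaw": 1}
    - {"dp": [-0.0029,0.0014,0],"turn": 5,"jaw": 1}
    - {"dp": [0,0,0],"turn": 0,"jaw": 1}

```text
t: 8.48
eef_pos: [0.4986, 0.2377, 0.0252]
eef_rot: [0.867, 3.019, -0.0]
contact_force: [1.2, 0.1, 0.8]
opening: 0.0001
grasp_force: 0.2
```

Run:
```python
from h import *
s=robot.get_state();print(s["t"],s["eef_pos"],s["contact_force"])
p=robot.read_camera("scene");q=robot.read_camera("top")
a=p["pixels"][210:290,160:260];b=q["pixels"][190:270,150:250]
cv2.imwrite("pics/a6.png",np.clip(cv2.resize(np.hstack([a,b]),(800,320),interpolation=2)*1.8,0,255).astype(np.uint8)[:,:,::-1])
```

```text
8.475 [0.4985986  0.23770826 0.02520155] [1.20354936 0.13841091 0.77888423]
```

View pics/a6.png

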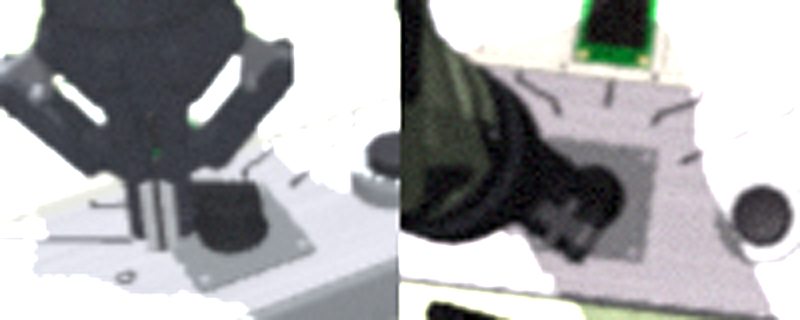

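It clicked once: the force rose to 2.7 N and then dropped, and the lever has swung round ahead of the finger. On to click 2.

>>> send_rows:
  motion:
    - {"dp": [-0.0029,0.0014,0],"turn": 5,"jaw": 1}
    - {"dp": [-0.0029,0.0014,0],"turn": 5,"jaw": 1}
    - {"dp": [-0.0029,0.0014,0],"turn": 5,"jaw": 1}
    - {"dp": [0,0,0],"turn": 0,"jaw": 1}

```text
t: 9.07
eef_pos: [0.508, 0.2359, 0.0252]
eef_rot: [1.254, 2.88, -0.0]
contact_force: [0.1, -0.2, 0.4]
opening: -0.0003
grasp_force: 0.0
```

>>> send_rows:
  motion:
    - {"dp": [-0.0029,0.0014,0],"turn": 5,"jaw": 1}
    - {"dp": [-0.0029,0.0014,0],"turn": 5,"jaw": 1}
    - {"dp": [-0.0029,0.0014,0],"turn": 5,"jaw": 1}
    - {"dp": [0,0,0],"turn": 0,"jaw": 1}

```text
t: 9.57
eef_pos: [0.5161, 0.2319, 0.0251]
eef_rot: [-1.618, -2.692, -0.0]
contact_force: [-1.5, 1.1, 1.4]
opening: -0.0003
grasp_force: 1.0
```

>>> send_rows:
  motion:
    - {"dp": [-0.0029,0.0014,0],"turn": 5,"jaw": 1}
    - {"dp": [-0.0029,0.0014,0],"turn": 5,"jaw": 1}
    - {"dp": [-0.0029,0.0014,0],"turn": 5,"jaw": 1}
    - {"dp": [0,0,0],"turn": 0,"jaw": 1}

```text
t: 10.07
eef_pos: [0.524, 0.225, 0.0253]
eef_rot: [1.955, 2.458, 0.0]
contact_force: [0.1, -0.5, -0.2]
opening: 0.0003
grasp_force: 0.0
```

```bash
cat > lev.py <<'E'
from h import *
s=robot.get_state();T=s["eef_pos"];print(s["t"],T,s["contact_force"].round(1))
A=np.array([.4965,.2025]);xt=np.array([.992,-.125]);yt=np.array([.125,.992])
for n in("scene","top"):
    p=robot.read_camera(n); u,v=proj(p,[*A,.06])[0].astype(int)
    X=np.array([at_depth(p,(i,j)) for i in range(u-40,u+40) for j in range(v-35,v+35)])
    d=X[:,:2]-A; m=(X[:,2]>.056)&(X[:,2]<.078)&(np.hypot(*d.T)<.055)&(np.hypot(*d.T)>.022)
    a=np.degrees(np.arctan2(d[m]@xt,d[m]@yt)); print(n,np.histogram(a,bins=np.arange(-90,181,15)))
E
python3 lev.py
```

```text
10.075 [0.52400258 0.22499344 0.02525078] [ 0.1 -0.5 -0.2]
scene (array([ 0,  0,  0,  0,  0,  0,  0, 81, 31,  7, 21, 20,  6,  0,  0,  0,  0,
        0]), array([-90, -75, -60, -45, -30, -15,   0,  15,  30,  45,  60,  75,  90,
       105, 120, 135, 150, 165, 180]))
top (array([ 0,  0,  0,  0,  0,  0,  0,  0,  0,  4, 10, 47, 52,  1,  0,  0,  0,
        0]), array([-90, -75, -60, -45, -30, -15,   0,  15,  30,  45,  60,  75,  90,
       105, 120, 135, 150, 165, 180]))
```

>>> send_rows:
  motion:
    - {"dp": [0.015,0,0],"turn": 0,"jaw": 1}
    - {"dp": [0.025,0,0],"turn": 0,"jaw": 1}
    - {"dp": [0.02,0,-0.03],"turn": 0,"jaw": 1}
    - {"dp": [0.02,0,-0.04],"turn": 0,"jaw": 1}
    - {"dp": [0.02,0,-0.03],"turn": 0,"jaw": 1}
    - {"dp": [0,0,0],"turn": 0,"jaw": 1}

```text
t: 10.92
eef_pos: [0.5025, 0.3258, 0.1279]
eef_rot: [1.953, 2.458, 0.008]
contact_force: [-0.1, 0.1, -0.0]
opening: -0.0
grasp_force: 0.0
```

```bash
python3 lev.py
python3 - <<'E'
from h import *
p=robot.read_camera("scene");q=robot.read_camera("top")
a=p["pixels"][210:290,160:280];b=q["pixels"][180:260,150:270]
cv2.imwrite("pics/a7.png",np.clip(cv2.resize(np.hstack([a,b]),(800,266),interpolation=2)*1.5,0,255).astype(np.uint8)[:,:,::-1])
E
```

```text
10.925 [0.50251145 0.32581885 0.1279005 ] [-0.1  0.1 -0. ]
scene (array([ 0,  0,  0,  0,  0,  0,  0,  0,  0,  7, 38, 29,  6,  0,  0,  0,  0,
        0]), array([-90, -75, -60, -45, -30, -15,   0,  15,  30,  45,  60,  75,  90,
       105, 120, 135, 150, 165, 180]))
top (array([ 0,  0,  0,  0,  0,  0,  0,  0,  0,  0,  5, 47, 50,  2,  0,  0,  0,
        0]), array([-90, -75, -60, -45, -30, -15,   0,  15,  30,  45,  60,  75,  90,
       105, 120, 135, 150, 165, 180]))
```

View pics/a7.png

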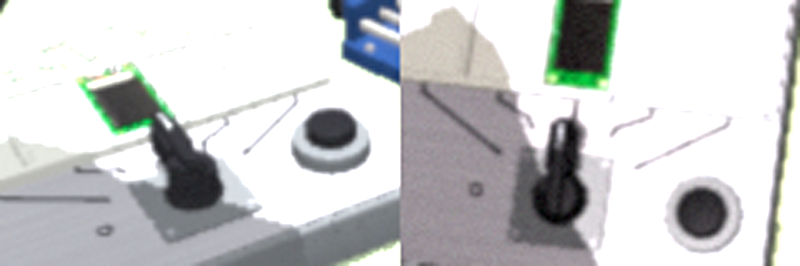

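The lever's nose points at nest 3's line (straight up in the right half), so it has clicked into position 3, and the board is undisturbed. Now the button.

>>> send_rows:
  motion:
    - {"dp": [-0.0295,-0.0182,0],"turn": 0,"jaw": 1}
    - {"dp": [-0.0295,-0.0182,0],"turn": 0,"jaw": 1}
    - {"dp": [-0.0295,-0.0182,0],"turn": 0,"jaw": 1}
    - {"dp": [-0.0295,-0.0182,0],"turn": 0,"jaw": 1}
    - {"dp": [-0.0295,-0.0182,0],"turn": 0,"jaw": 1}
    - {"dp": [-0.0293,-0.0184,0],"turn": 0,"jaw": 1}
    - {"dp": [0,0,0.03],"turn": 0,"jaw": 1}
    - {"dp": [0,0,0.03],"turn": 0,"jaw": 1}
    - {"dp": [0,0,0.015],"turn": 0,"jaw": 1}
    - {"dp": [0,0,0],"turn": 0,"jaw": 1}

```text
t: 12.38
eef_pos: [0.4318, 0.1254, 0.0484]
eef_rot: [-1.959, -2.452, 0.005]
contact_force: [0.1, 0.1, 0.7]
opening: 0.0002
grasp_force: 0.0
```

Run:
```python
from h import *
s=robot.get_state(); T=s["eef_pos"]; print(s["t"],T)
p=robot.read_camera("scene");X=np.array([[at_depth(p,(u,v)) for u in range(230,300)] for v in range(215,275)])
for v in range(225,270,2):
    r=X[v-215]; m=(np.hypot(r[:,0]-T[0],r[:,1]-T[1])<.024)
    if m.any(): print(v,m.sum(),r[m].mean(0).round(3),r[m].min(0).round(3),r[m].max(0).round(3))
```

```text
12.375 [0.43175864 0.12536813 0.04837147]
225 24 [0.424 0.134 0.145] [0.413 0.112 0.134] [0.45  0.143 0.153]
227 23 [0.426 0.134 0.14 ] [0.414 0.114 0.13 ] [0.451 0.143 0.149]
229 24 [0.427 0.133 0.136] [0.414 0.118 0.125] [0.452 0.142 0.145]
231 20 [0.426 0.135 0.133] [0.413 0.126 0.127] [0.443 0.143 0.139]
233 18 [0.427 0.137 0.129] [0.413 0.13  0.124] [0.442 0.143 0.135]
235 14 [0.426 0.137 0.126] [0.416 0.131 0.12 ] [0.438 0.142 0.13 ]
237 14 [0.427 0.137 0.121] [0.415 0.132 0.112] [0.444 0.14  0.126]
239 15 [0.427 0.136 0.117] [0.417 0.127 0.107] [0.445 0.14  0.123]
241 18 [0.427 0.132 0.111] [0.418 0.119 0.103] [0.445 0.139 0.115]
243 18 [0.426 0.132 0.107] [0.418 0.118 0.098] [0.446 0.14  0.111]
245 18 [0.426 0.133 0.103] [0.417 0.119 0.096] [0.444 0.139 0.107]
247 16 [0.426 0.132 0.099] [0.419 0.117 0.091] [0.442 0.139 0.102]
249 16 [0.426 0.133 0.095] [0.418 0.121 0.088] [0.442 0.14  0.098]
251 14 [0.425 0.133 0.091] [0.418 0.122 0.088] [0.435 0.14  0.094]
253 12 [0.426 0.135 0.087] [0.419 0.122 0.081] [0.435 0.14  0.09 ]
255 5 [0.425 0.134 0.083] [0.424 0.13  0.081] [0.428 0.137 0.084]
261 1 [0.45  0.11  0.043] [0.45  0.11  0.043] [0.45  0.11  0.043]
263 15 [0.448 0.114 0.041] [0.44  0.104 0.04 ] [0.455 0.125 0.042]
265 20 [0.444 0.118 0.041] [0.436 0.102 0.038] [0.455 0.132 0.044]
267 23 [0.442 0.121 0.04 ] [0.433 0.102 0.035] [0.452 0.14  0.043]
269 22 [0.439 0.124 0.038] [0.433 0.104 0.031] [0.447 0.142 0.043]
```

My axis arithmetic was about 15° off, so the hand is 54 mm short of the button in x. It is still clear of everything, and I'll correct from here.

>>> send_rows:
  motion:
    - {"dp": [-0.004,0.0112,-0.01],"turn": 0,"jaw": 1}
    - {"dp": [-0.008,0.02,0],"turn": 0,"jaw": 1}
    - {"dp": [-0.007,0.02,0],"turn": 0,"jaw": 1}
    - {"dp": [0,0,0],"turn": 0,"jaw": 1}
    - {"dp": [0,0,0.015],"turn": 0,"jaw": 1}
    - {"dp": [0,0,0],"turn": 0,"jaw": 1}

```text
t: 13.18
eef_pos: [0.4855, 0.1189, 0.0437]
eef_rot: [-1.957, -2.454, 0.004]
contact_force: [-0.3, -0.2, 0.2]
opening: -0.0002
grasp_force: 0.0
```

Run:
```python
from h import *
s=robot.get_state(); T=s["eef_pos"]; print(s["t"],T)
p=robot.read_camera("scene");q=robot.read_camera("top")
a=p["pixels"][200:280,200:300];b=q["pixels"][190:270,180:280]
cv2.imwrite("pics/a8.png",np.clip(cv2.resize(np.hstack([a,b]),(800,320),interpolation=2)*1.5,0,255).astype(np.uint8)[:,:,::-1])
```

```text
13.175 [0.48554931 0.118896   0.0436859 ]
```

View pics/a8.png

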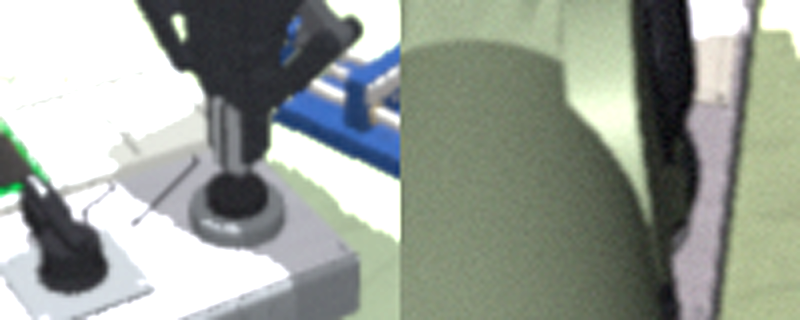

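The fingertip is centred over the button, with its tip at crop (235,170) and the button at (237,195). I press down step by step, watching the force.

>>> send_rows:
  motion:
    - {"dp": [0,0,0.006],"turn": 0,"jaw": 1}
    - {"dp": [0,0,0.004],"turn": 0,"jaw": 1}
    - {"dp": [0,0,0],"turn": 0,"jaw": 1}

```text
t: 13.65
eef_pos: [0.4877, 0.1189, 0.0348]
eef_rot: [-1.959, -2.455, 0.001]
contact_force: [-0.4, 0.3, -0.3]
opening: 0.0
grasp_force: 0.0
```

>>> send_rows:
  motion:
    - {"dp": [0,0,0.003],"turn": 0,"jaw": 1}
    - {"dp": [0,0,0],"turn": 0,"jaw": 1}

```text
t: 13.9
eef_pos: [0.4882, 0.119, 0.0321]
eef_rot: [-1.959, -2.456, -0.0]
contact_force: [-0.4, -0.3, -0.2]
opening: 0.0002
grasp_force: 0.0
```

>>> send_rows:
  motion:
    - {"dp": [0,0,0.003],"turn": 0,"jaw": 1}
    - {"dp": [0,0,0],"turn": 0,"jaw": 1}

```text
t: 14.15
eef_pos: [0.4883, 0.119, 0.0292]
eef_rot: [1.959, 2.455, 0.0]
contact_force: [-0.7, 0.1, 2.2]
opening: -0.0001
grasp_force: 1.4
```

>>> send_rows:
  motion:
    - {"dp": [0,0,0.003],"turn": 0,"jaw": 1}
    - {"dp": [0,0,0],"turn": 0,"jaw": 1}

```text
t: 14.4
eef_pos: [0.4883, 0.119, 0.0263]
eef_rot: [1.959, 2.455, 0.0]
contact_force: [-0.0, -0.8, 5.0]
opening: 0.0001
grasp_force: 2.3
```

>>> send_rows:
  motion:
    - {"dp": [0,0,0.0015],"turn": 0,"jaw": 1}
    - {"dp": [0,0,0],"turn": 0,"jaw": 1}

```text
t: 14.65
eef_pos: [0.4884, 0.119, 0.0258]
eef_rot: [1.959, 2.455, 0.001]
contact_force: [-3.5, -0.8, 14.1]
opening: -0.0001
grasp_force: 7.0
```

It has bottomed out: 5 N of spring, then a stiff stop at 14 N. I hold for about two seconds and let go.

>>> send_rows:
  motion:
    - {"dp": [0,0,0],"turn": 0,"jaw": 1}
    - {"dp": [0,0,0],"turn": 0,"jaw": 1}
    - {"dp": [0,0,0],"turn": 0,"jaw": 1}
    - {"dp": [0,0,0],"turn": 0,"jaw": 1}
    - {"dp": [0,0,0],"turn": 0,"jaw": 1}
    - {"dp": [0,0,0],"turn": 0,"jaw": 1}
    - {"dp": [0,0,0],"turn": 0,"jaw": 1}
    - {"dp": [0,0,0],"turn": 0,"jaw": 1}
    - {"dp": [0,0,0],"turn": 0,"jaw": 1}
    - {"dp": [0,0,0],"turn": 0,"jaw": 1}
    - {"dp": [0,0,0],"turn": 0,"jaw": 1}
    - {"dp": [0,0,0],"turn": 0,"jaw": 1}
    - {"dp": [0,0,0],"turn": 0,"jaw": 1}
    - {"dp": [0,0,0],"turn": 0,"jaw": 1}
    - {"dp": [0,0,0],"turn": 0,"jaw": 1}

```text
t: 16.52
eef_pos: [0.4884, 0.119, 0.0258]
eef_rot: [1.959, 2.455, 0.001]
contact_force: [-3.2, 0.4, 13.8]
opening: 0.0001
grasp_force: 7.0
```

>>> send_rows:
  motion:
    - {"dp": [0,0,-0.01],"turn": 0,"jaw": 1}
    - {"dp": [0,0,-0.03],"turn": 0,"jaw": 1}
    - {"dp": [0,0,-0.04],"turn": 0,"jaw": 1}
    - {"dp": [0,0,-0.04],"turn": 0,"jaw": 1}
    - {"dp": [0,-0.04,0],"turn": 0,"jaw": 1}
    - {"dp": [0,-0.04,0],"turn": 0,"jaw": 1}
    - {"dp": [0,-0.03,0],"turn": 0,"jaw": 1}
    - {"dp": [0,0,0],"turn": 0,"jaw": 1}
    - {"dp": [0,0,0],"turn": 0,"jaw": 1}

```text
t: 17.65
eef_pos: [0.3818, 0.0946, 0.1449]
eef_rot: [1.959, 2.455, 0.001]
contact_force: [0.1, 0.2, -0.1]
opening: 0.0
grasp_force: 0.0
```

```bash
python3 lev.py
python3 - <<'E'
from h import *
p=robot.read_camera("scene")
for n,X in(("btn",[.4865,.1185,.064]),):
    u,v=proj(p,X)[0]; print(n,np.median([at_depth(p,(u+i,v+j))[2] for i in(-3,0,3) for j in(-2,0,2)]))
for r in robot.look_for("board",p)[:2]: print(r["conf"],(np.array(r["box"])*[560,420,560,420]).round())
E
```

```text
17.65 [0.38175761 0.09461146 0.1449381 ] [ 0.1  0.2 -0.1]
scene (array([ 0,  0,  0,  0,  0,  0,  0,  0,  0,  3, 42, 32,  6,  0,  0,  0,  0,
        0]), array([-90, -75, -60, -45, -30, -15,   0,  15,  30,  45,  60,  75,  90,
       105, 120, 135, 150, 165, 180]))
top (array([ 0,  0,  0,  0,  0,  0,  0,  0,  0,  0,  5, 49, 50,  1,  0,  0,  0,
        0]), array([-90, -75, -60, -45, -30, -15,   0,  15,  30,  45,  60,  75,  90,
       105, 120, 135, 150, 165, 180]))
btn 0.06436766922996834
0.9 [184. 226. 208. 254.]
0.47 [203. 247. 227. 270.]
```

```bash
python3 -c "from bench import robot; print(robot.finish_job())"
```

```text
the job is handed in; nothing more can be done
None
```

The job is handed in: the board was in nest 3, so I pushed the selector three clicks to position 3, then held the test button fully down for about 2 s; it came back up, and the hand was clear of everything at the end.

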